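Drying canister into the nori box, lid clicked shut

ROBOT

A 6-joint arm with a two-finger parallel gripper is mounted at the origin on the work surface. World frame = base frame: x ahead of the robot, y to its left, z up, the work surface at z = 0. Lengths are in mm, angles in rad, forces in N, time in s.
With the tool pointing down it reaches from about 425 to 950 mm from the base axis. Payload 14.7 kg.
Tool frame: the origin (TCP) lies at the very end of the fingers, on their centre line; the grasp point (between the pads) lies 19 mm behind it; z points along the fingers, y is the line along which they close (so a half turn about z gives the same grasp; the last joint's range is limited). The gripper opens to 85 mm and grips with 20 to 120 N. Pads are 22 mm wide; open, the fingers measure 114 mm over their backs; the gripper's body (76 mm by 85 mm) begins 54 mm behind the grasp point. The pads swing forward as they close: fully open they stand 13 mm farther back than shut.
Start: joints at [1.151, 0.48, 1.596, -0, 1.065, -0.047], TCP at [236.722, 605.355, 231.297] pointing down, gripper open.
Joint ranges: [-2.75, 2.75], [-0.82, 2.05], [0.23, 2.67], [-1.56, 4.7], [0.09, 2.69], [-2.92, 2.92]. Speed limits (rad/s): [1.89, 1.89, 2.39, 3.01, 3.01, 3.01].

INTERFACE

Orientations are given as a rotation vector (axis times angle).
In Python, from cell import r gives the robot as it stands. The module is installed in compiled form; this text tells all that it offers.
- The arm moves only by the shell command python3 -m handwheel 'ROWS' [OPENING]. ROWS is JSON, a list of rows, each a list of 6 numbers: the shift along the world's x, y, z normalised to -1 to 1, where 1 is 0.4 m, then the turn, a rotation vector about the world's x, y, z normalised to -1 to 1, where 1 is 60 degrees. A call has 1 to 12 rows; each row shifts and turns the commanded pose from where the row before left it; what a row does not reach is not made up. A row lasts 1/10 s, in which the tool goes at most 50 mm and 8.59 degrees, less where a joint would pass 70% of its speed; a pose out of reach is approached as far as the arm can. A call with a number of a shift or a turn outside -1 to 1 is refused whole. A call with a gripper value outside its range is refused whole. OPENING is the finger opening in mm, from 0 to 85.4, set as the call begins (- or left out, the last holds). The fingers move at their own pace and stop on an object; the grip force is fixed at half the most. Time passes only in rows, so rows that do not move let the fingers close. It gives the time, the measured TCP pose, the force, the opening and the grip force at its end, in the units of the state.
- r.get_state(): the state, without advancing time (a new reading comes with each control period).
- r.camera(name): name is "scene" or "top"; returns the picture (400x640x3 uint8, red, green, blue); there is no depth.
- r.camera_params(name): a dict with "intrinsics" (3x3 intrinsics, pixels), "cam_to_world" (4x4, takes a point from camera to world coordinates). Camera axes: x right, y up, looking along -z (the intrinsics and any distortion apply to the point x, -y, -z); pixel columns grow to the right and rows downward; lengths in mm; the calibration is good to about 2 mm. A picture is of the moment at which its call begins. camera_params takes no time and is no camera call.
- r.finish_job(): hands the job in; it is judged then, once.
The state is a dict: "time": time; "joint_positions": joint angles; "joint_vel": joint speeds; "effort": joint torques, N m; "tool_pos": TCP position; "ee_rot": TCP orientation; "contact_force": force on the tool from outside, world axes, zero at the start; "ft_torque": the same for the moment, N m; "opening": finger opening in mm; "grip_force": force on a finger pad.
Only numpy, scipy, OpenCV 4.12 (cv2) and the standard library are available. Lean on these libraries where they do the work, as an engineer would, in place of code of your own. Each camera call takes 0.05 s, during which the arm holds its last target. There are 200 camera calls.

TASK

Stand the little perforated drying canister upright (set it down, do not drop it) on the floor of the open nori box, then slide the box's lid shut along its rails until its springy tongue clicks over the ledge and holds the lid closed by itself. Feel for the click and push gently: do not ram the lid against the end stop. Leave everything else where it is.

Things in the scene. Friction and masses are not known exactly. Their poses are not given: they have to be found in the camera images.
- canister_mid (a point): Drying canister: loose, upright, plain metal cylinder with rows of small holes, 36 mm in diameter, 40 mm tall, about 90 g. It stands on the table left or right of the box; the other thing of about that width there is a smooth steel shaker, 100 mm tall. The point is the canister's centre, 20 mm above its foot; z is its axis.
- nori_box: Cream plastic box screwed to the table. Origin on the table under the box; x is the way the lid closes (roughly to the robot's left), y across, z up. Inside: x = -104 to 87 mm, y = -65 to 65 mm, floor 6 mm above the table. Along both sides run rails (x = -125 to 96 mm, y = 65 to 79 mm either side, 67 mm high) whose lips hold the lid down; it has about 1 mm of play.
- bay (a point): Point on the floor of the nori box (6 mm above the table, 57 mm from the box's origin along its x), in the middle of what the open lid leaves uncovered at the closing end: at least 59 mm along x by 130 mm across. The canister has room here, upright; the walls round it rise to 47 mm (end) and 67 mm (sides) above the table.
- lid_rib (a point): Grip rib of the loose lid. The lid: white plate 227 x 146 x 5 mm, about 200 g, flat in the rails, top 61 mm above the table, open by 88 to 102 mm at first. The rib stands across it: 10 mm thick (x), 60 mm wide (y), from 61 to 87 mm above the table; push it from its -x side or grip it from above. The point is its centre, 74 mm above the table; axes as the box's.
- rib_home (a point): Fixed point in the box's frame: where the rib's centre comes, give or take 10 mm along x, when the lid is latched. The grey catch plate at the box's +x end, with ledge, bumper and stops, is screwed down in slots, so the true place is up to 10 mm to either side and must be felt. Rigid stops follow about 2 mm after the click: arrive there at 10 mm/s or less; over 35 N on the catch plate is ramming.
- tab (a joint): The lid's springy tongue, in a slot in the middle of its leading (+x) edge, 22 mm wide, 52 mm long, with a hook 6 mm below the lid at its end. Value: angle in rad by which it is bent up: 0 relaxed, about 0.08 on top of the ledge. Sliding the lid takes about 1 N, the hook riding up the ledge's ramp some 4 to 9 N; the push falls to almost nothing as the hook drops behind the ledge: the click.
- bumper (a joint): Two black rubber blocks on the catch plate, sprung (1.2 N per mm), which the lid's leading edge presses in. Value in m: 0 free, about 0.004 when latched, 0.006 with the lid against the rigid stops. After the click they alone resist, with 5 to 8 N, until the rigid stops, where the push climbs steeply. Let go unlatched, the lid is pushed back by them; latched, it stays.
Things that resemble listed ones, but are neither listed nor needed, are in the scene too. Of the things that look like the part that bears canister_mid, take the one that is farthest from the robot's base at the start.

How it is judged (in metres and radians):
On the way, in this order (a step that is already met when the one before it is completed fails the run):
1. the canister stands upright on the floor of the box, let go, the lid still open (z of canister_mid in the frame of nori_box between 0.021 and 0.031 m and x of canister_mid in the frame of nori_box between -0.104 and 0.087 m and y of canister_mid in the frame of nori_box between -0.065 and 0.065 m and angle between canister_mid's own z axis and vertical below 0.15 rad and contact force between the fingers and canister below 0.1 N and x of lid_rib in the frame of nori_box below -0.075 m), for 0.2 s.
2. the tongue has dropped behind the ledge (value of joint tab below 0.03 rad and value of joint bumper above 0.0025 m and x of lid_rib in the frame of nori_box above -0.064 m), for 0.2 s.
At the end, for the whole second after the job is handed in: The lid is latched: its tongue relaxed (under 0.03 rad) behind the ledge, holding the bumper pressed in by more than 2.5 mm, rib no more than 14 mm short of its nominal home; the canister stands upright (within 0.15 rad) on the floor inside the box; all at rest and released (all of step 2 and z of canister_mid in the frame of nori_box between 0.021 and 0.031 m and x of canister_mid in the frame of nori_box between -0.104 and 0.087 m and y of canister_mid in the frame of nori_box between -0.065 and 0.065 m and angle between canister_mid's own z axis and vertical below 0.15 rad and linear speed of lid below 0.01 m/s); the robot touches nothing.
It fails at once if the lid is rammed against the catch plate (over 35 N) (contact force between lid and catch above 35 N).
It fails at once if the canister is thrown or dropped from a height (linear speed of canister above 1.2 m/s).
It fails at once if a bystander is moved by more than 25 mm (distance of any of shaker, soy, dip_bowl, paddle, ring_mould, rice_press, tea_cup from where it was at the start of the episode above 0.025 m).
It also fails if it takes over 69 s, if anything falls off the work surface, if the arm or the gripper's body presses on something with over 40 N, if the wrist force passes 120 N, or if a joint passes its speed limit or range.

## Working session

There is one attempt and no reset: what is moved stays moved. The work goes in short steps, Python scripts to look and compute and a shell command to move; the robot and the scene stay as the last step left them, time stands still between calls to the robot, and variables do not carry over. Pictures are saved under pics/ and viewed, at most 10 in all, crops included, and the job is handed in when it is done.

```bash
mkdir -p pics
cat > h.py <<'E'
import numpy as np, cv2
from cell import r
def ray(name,u,v):
    p=r.camera_params(name);K=np.array(p["intrinsics"]);T=np.array(p["cam_to_world"])
    d=np.linalg.inv(K)@[u,v,1];d=T[:3,:3]@(d*[1,-1,-1]);return T[:3,3],d
def onz(name,u,v,z):
    o,d=ray(name,u,v);return o+d*(z-o[2])/d[2]
def proj(name,P):
    p=r.camera_params(name);K=np.array(p["intrinsics"]);T=np.array(p["cam_to_world"])
    c=T[:3,:3].T@(np.array(P)-T[:3,3]);q=K@(c*[1,-1,-1]);return q[:2]/q[2]
def snap(name,f):
    im=r.camera(name)[:,:,::-1].copy();cv2.imwrite(f"pics/{f}.png",im);return im
E
python3 - <<'E'
from h import *
for n in("scene","top"):
    snap(n,n+"0"); p=r.camera_params(n);print(n,p.keys(),np.round(p["intrinsics"],1).tolist(),np.round(p["cam_to_world"],3).tolist())
s=r.get_state();print(s)
a=cv2.imread("pics/scene0.png");b=cv2.imread("pics/top0.png")
E
```

```text
scene dict_keys(['intrinsics', 'cam_to_world']) [[491.5, 0.0, 321.7], [0.0, 491.5, 203.3], [0.0, 0.0, 1.0]] [[0.776, -0.459, 0.433, 1002.427], [0.631, 0.549, -0.549, -604.259], [0.015, 0.698, 0.715, 834.88], [0.0, 0.0, 0.0, 1.0]]
top dict_keys(['intrinsics', 'cam_to_world']) [[514.0, 0.0, 318.3], [0.0, 514.0, 203.9], [0.0, 0.0, 1.0]] [[-0.026, 0.981, -0.193, 313.241], [-0.999, -0.03, -0.016, -24.925], [-0.021, 0.193, 0.981, 1167.705], [0.0, 0.0, 0.0, 1.0]]
{'time': 0.1, 'joint_positions': array([ 1.15135893e+00,  4.80750456e-01,  1.59684086e+00, -1.48351702e-05,
        1.06513241e+00, -4.66061371e-02]), 'joint_vel': array([-3.97634917e-04, -2.52084034e-03, -2.33561026e-03, -4.49529767e-04,
        2.71500187e-05,  2.77322345e-04]), 'effort': array([ 9.37208533e-04, -9.52249217e+01, -4.31045401e+01, -1.65216929e-04,
        5.00973823e-03,  4.79978962e-05]), 'tool_pos': array([236.59097363, 604.98470985, 230.73751474]), 'ee_rot': array([-5.82198690e-01, -3.08692151e+00,  1.73323788e-03]), 'contact_force': array([-0.36465642, -0.57526585, -0.37357416]), 'ft_torque': array([-0.00745203, -0.01089651, -0.03582167]), 'grip_force': 0.0, 'opening': 85.832149577435}
```

View pics/top0.png

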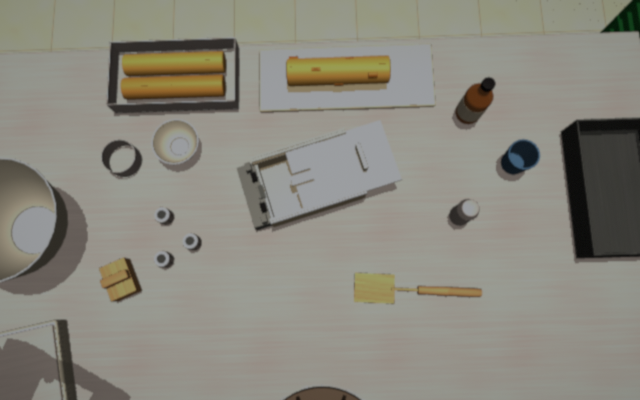

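View pics/scene0.png

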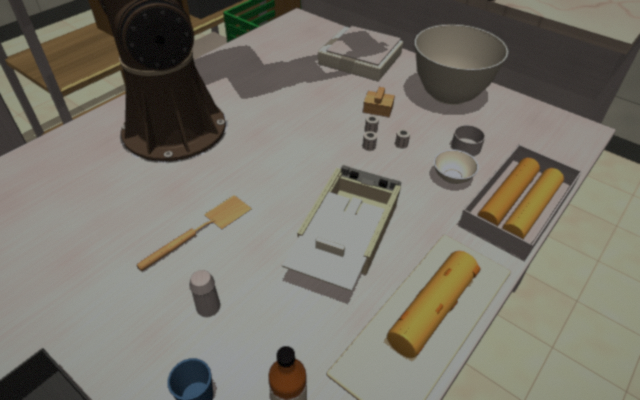

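The top view shows the box at about (320,178), with its catch plate at (255,195) and the lid rib at (362,156). The smooth steel cylinder at (465,210) is the shaker. Three small cylinders could be the canister: (164,216), (192,241) and (164,259). I'll measure all three and enlarge a crop.

Run:
```python
from h import *
a=cv2.imread("pics/top0.png");s=cv2.imread("pics/scene0.png")
for u,v in((164,216),(192,241),(164,259)):
    P=onz("top",u,v,40);print((u,v),P.round(),np.hypot(*P[:2]).round(), proj("scene",P).round())
A=cv2.resize(a[195:275,140:220],(400,400),interpolation=cv2.INTER_CUBIC)
B=cv2.resize(a[115:235,230:410],(600,400),interpolation=cv2.INTER_CUBIC)
C=cv2.resize(s[105:160,355:420],(400,338),interpolation=cv2.INTER_CUBIC)
D=cv2.resize(s[160:295,280:410],(400,415),interpolation=cv2.INTER_CUBIC)
g=lambda x:cv2.convertScaleAbs(x,alpha=1.5)
c=np.zeros((600,800,3),np.uint8)
c[:267,:400]=cv2.resize(g(B),(400,267)); c[:300,400:700]=cv2.resize(g(A),(300,300)); c[300:600,400:755]=cv2.resize(g(C),(355,300)); c[270:600,:318]=cv2.resize(g(D),(318,330))
cv2.imwrite("pics/crop1.png",c)
```

```text
(164, 216) [518. 340.  40.] 620.0 [401. 133.]
(192, 241) [460. 276.  40.] 536.0 [369. 136.]
(164, 259) [422. 337.  40.] 540.0 [370. 120.]
```

View pics/crop1.png

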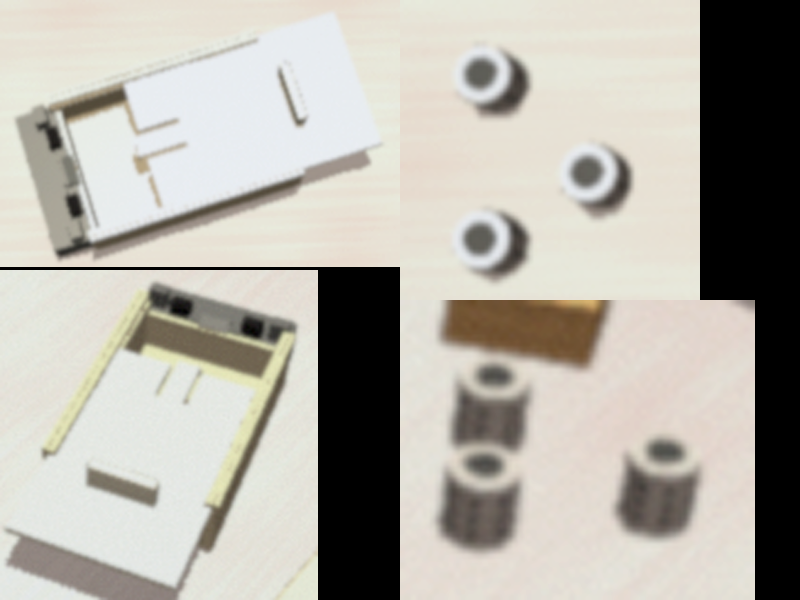

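The crop shows all three cylinders are perforated and identical in kind. The one at top-view (162,215) is farthest from the base (620 mm, against 536 and 540 mm), so that is the one to take. Next I'll measure it and the box precisely.

```bash
cat > m.py <<'E'
from h import *
def crop2px(x0,y0,s,pts): return np.array([[x0+x/s,y0+y/s] for x,y in pts],np.float32)
def sub(im,p,w=3):
    g=cv2.cvtColor(im,cv2.COLOR_BGR2GRAY);return cv2.cornerSubPix(g,p.reshape(-1,1,2).copy(),(w,w),(-1,-1),(3,30,0.01)).reshape(-1,2)
def tri(p,q):
    (o1,d1),(o2,d2)=ray("top",*p),ray("scene",*q);d1/=np.linalg.norm(d1);d2/=np.linalg.norm(d2)
    t=np.linalg.lstsq(np.c_[d1,-d2],o2-o1,rcond=None)[0];a,b=o1+d1*t[0],o2+d2*t[1];return (a+b)/2,np.linalg.norm(a-b)
E
python3 - <<'E'
from m import *
a=cv2.imread("pics/top0.png");s=cv2.imread("pics/scene0.png")
# lid trailing corners (far, near), lid leading far corner ; rail -x ends inner at lid
T=crop2px(230,115,400/180,[(333,13),(380,145),(125,85)])
S=crop2px(280,160,318/130,[(182,584-270),(6,527-270),(253,400-270)])
Ts=sub(a,T);Ss=sub(s,S);print(Ts.round(1).tolist(),T.round(1).tolist(),Ss.round(1).tolist(),S.round(1).tolist())
for p,q in zip(Ts,Ss): print("lidcorner z61",onz("top",*p,61).round(1),onz("scene",*q,61).round(1),tri(p,q)[0].round(1))
# rail/box corners z67, rib top ends z87
for n,t,q,z in [("rail -x far",(258,40),None,67),("rail -x near",(303,175),(48,450-270),67),("box +x near",(92,237),None,67),
  ("rib far",(284,66),(157,484-270),87),("rib near",(304,118),(88,464-270),87),("bumperA",(53,138),(180,306-270),60),("bumperB",(74,206),(252,326-270),60)]:
    print(n,onz("top",*crop2px(230,115,400/180,[t])[0],z).round(1), onz("scene",*crop2px(280,160,318/130,[q])[0],z).round(1) if q else "")
# canister ring
g=cv2.cvtColor(a,cv2.COLOR_BGR2GRAY)
u=crop2px(140,195,3.75,[(482,73)])-[400/3.75,0];print(u,onz("top",*u[0],40).round(1))
q=crop2px(355,105,355/65,[(665-400,455-300)])[0];print(q,onz("scene",*q,40).round(1))
for z in(0,40):print(proj("top",[512,344,z]),)
E
```

```text
[[379.3999938964844, 119.5999984741211], [402.5, 178.39999389648438], [284.70001220703125, 152.8000030517578]] [[379.79998779296875, 120.80000305175781], [401.0, 180.1999969482422], [286.20001220703125, 153.1999969482422]] [[354.3999938964844, 288.3999938964844], [280.70001220703125, 265.29998779296875], [383.3999938964844, 213.10000610351562]] [[354.3999938964844, 288.3999938964844], [282.5, 265.1000061035156], [383.3999938964844, 213.10000610351562]]
lidcorner z61 [ 721.2 -150.    61. ] [ 723.  -145.1   61. ] [ 722.2 -148.2   63. ]
lidcorner z61 [ 582.8 -194.1   61. ] [ 579.7 -193.9   61. ] [ 581.6 -194.4   63.4]
lidcorner z61 [650.2  65.6  61. ] [655.5  51.8  61. ] [651.7  64.6  48.9]
rail -x far [689.9 -73.4  67. ] 
rail -x near [ 549.3 -112.5   67. ] [ 558.  -112.2   67. ]
box +x near [493.7  96.   67. ] 
rib far [655.4 -97.1  87. ] [660.  -96.3  87. ]
rib near [ 601.9 -114.4   87. ] [ 604.3 -115.6   87. ]
bumperA [596.4 135.1  60. ] [531.9 110.3  60. ]
bumperB [526.4 114.4  60. ] [600.5 131.5  60. ]
[[161.86665853 214.46665955]] [521.7 344.9  40. ]
[403.52112 133.38028] [524.4 343.5  40. ]
[167.64552454 221.56451702]
[162.12329199 218.72605733]
```

Run:
```python
from m import *
from scipy.spatial.transform import Rotation as R
f=lambda t,z:onz("top",*crop2px(230,115,400/180,[t])[0],z)
x=np.array([-.313,.95,0])
O=np.array([586,26,0])
for n,t,z in(("wall",(63,112),47),("wall",(97,227),47),("lead",(125,85),61),("lead",(160,205),61)):
    P=f(t,z);print(n,P.round(1),"boxx",((P-O)@x).round(1))
s=r.get_state();M=R.from_rotvec(s["ee_rot"]).as_matrix();print(M.round(3))
yaw=np.degrees(np.arctan2(M[1,1],M[0,1]));print("tool y yaw",yaw,"want",np.degrees(np.arctan2(.313,.95)),"mod180")
```

```text
wall [626.7 126.7  47. ] boxx 82.9
wall [506.9  93.1  47. ] boxx 88.5
lead [648.9  62.   61. ] boxx 14.5
lead [524.7  29.2  61. ] boxx 22.2
[[-0.931  0.364 -0.   ]
 [ 0.364  0.931 -0.001]
 [ 0.    -0.001 -1.   ]]
tool y yaw 68.63875550530884 want 18.23569146161929 mod180
```

```bash
python3 -m handwheel '[[0.072,-0.065,-0.027,0,0,-0.084],[0.072,-0.065,-0.027,0,0,-0.084],[0.072,-0.065,-0.027,0,0,-0.084],[0.072,-0.065,-0.027,0,0,-0.084],[0.072,-0.065,-0.027,0,0,-0.084],[0.072,-0.065,-0.027,0,0,-0.084],[0.072,-0.065,-0.027,0,0,-0.084],[0.072,-0.065,-0.027,0,0,-0.084],[0.072,-0.065,-0.027,0,0,-0.084],[0.072,-0.065,-0.027,0,0,-0.084],[0,0,0,0,0,0],[0,0,0,0,0,0]]' 60
python3 - <<'E'
from m import *
a=snap("top","top1");s=snap("scene","scene1")
c=np.hstack([cv2.resize(a[150:270,110:240],(390,360)),cv2.resize(s[60:180,340:470],(390,360))]);cv2.imwrite("pics/c2.png",cv2.convertScaleAbs(c,alpha=1.5))
E
```

```text
time: 1.3
tool_pos: [524.9, 344.5, 122.7]
ee_rot: [-1.843, -2.544, 0.002]
contact_force: [0.3, 0.1, -0.2]
opening: 59.8
grip_force: 0.0
```

View pics/c2.png

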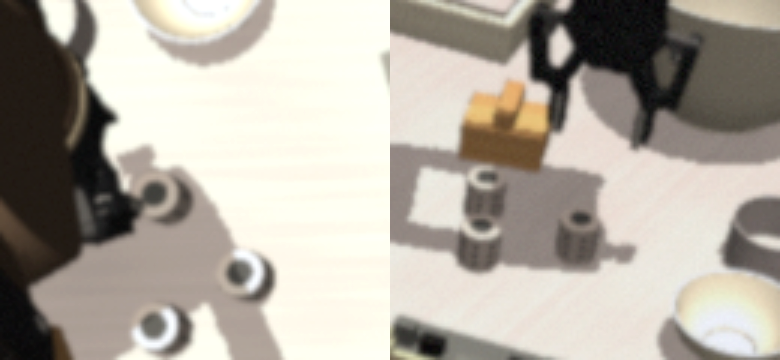

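The crop shows the gripper above the scene. The canister at scene (404,138) stands free below the fingertips, whose midpoint is at about (410,106). I'll check that against the projection and go down if it agrees.

```bash
python3 - <<'E'
from m import *
P=r.get_state()["tool_pos"];print(proj("scene",P),proj("scene",[523,344,40]),proj("scene",[523,344,0]),proj("top",[523,344,40]))
E
python3 -m handwheel '[[-0.004,0,-0.07,0,0,0],[0,0,-0.07,0,0,0],[0,0,-0.07,0,0,0],[0,0,-0.07,0,0,0],[0,0,0,0,0,0],[0,0,0,0,0,0]]'
```

```text
[408.33260447 106.4202213 ] [403.15713926 133.0820986 ] [401.18149854 144.96423454] [162.28333394 213.8883474 ]
time: 2.0
tool_pos: [522.5, 346.1, 11.8]
ee_rot: [-1.839, -2.547, 0.001]
contact_force: [0.1, 0.0, 0.4]
opening: 59.8
grip_force: 0.0
```

```bash
python3 -m handwheel '[[0,0,0,0,0,0],[0,0,0,0,0,0],[0,0,0,0,0,0],[0,0,0,0,0,0],[0,0,0,0,0,0],[0,0,0,0,0,0],[0,0,0,0,0,0],[0,0,0,0,0,0]]' 25
```

```text
time: 2.8
tool_pos: [523.8, 346.1, 13.3]
ee_rot: [1.841, 2.545, 0.004]
contact_force: [-3.3, 0.7, 11.2]
opening: 34.6
grip_force: 58.9
```

```bash
python3 -m handwheel '[[0,0,0.05,0,0,0],[0,0,0.1,0,0,0],[0,0,0.1,0,0,0],[0,0,0.05,0,0,0],[0.014,-0.083,0,0,0,0],[0.014,-0.083,0,0,0,0],[0.014,-0.083,0,0,0,0],[0.014,-0.083,0,0,0,0],[0.014,-0.083,0,0,0,0],[0.014,-0.083,0,0,0,0],[0.014,-0.083,0,0,0,0],[0.014,-0.083,0,0,0,0]]'; python3 -m handwheel '[[0,0,0,0,0,0],[0,0,0,0,0,0]]'
python3 - <<'E'
from m import *
s=snap("scene","scene2");a=snap("top","top2")
c=np.hstack([cv2.resize(a[80:240,220:420],(400,320)),cv2.resize(s[120:300,270:430],(400,450))[:320]]) if 0 else cv2.resize(s[110:260,280:440],(640,600))
cv2.imwrite("pics/c3.png",cv2.convertScaleAbs(c,alpha=1.5))
E
```

```text
time: 4.0
tool_pos: [568.4, 78.5, 132.6]
ee_rot: [1.84, 2.544, 0.002]
contact_force: [-0.0, 0.7, -1.5]
opening: 34.3
grip_force: 60.0
time: 4.2
tool_pos: [568.3, 79.1, 132.3]
ee_rot: [1.843, 2.543, 0.002]
contact_force: [0.6, 0.3, -1.0]
opening: 34.4
grip_force: 60.0
```

View pics/c3.png

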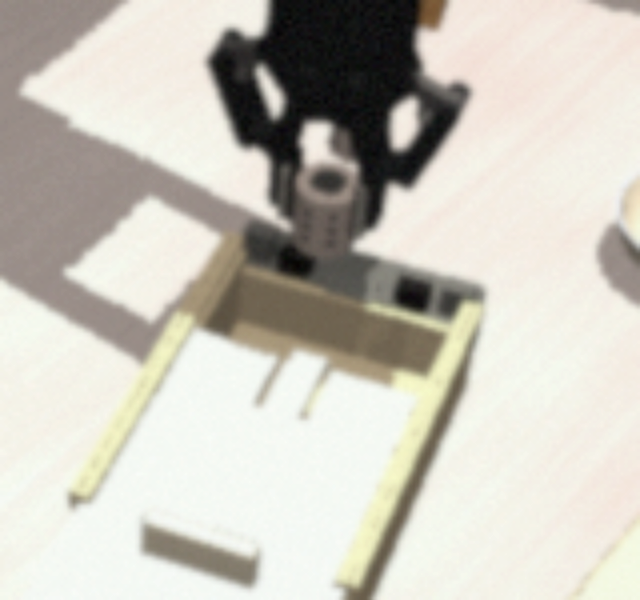

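The crop shows the canister held upright over the bay end, with its foot at crop (325,250). The wall edge runs from (248,268) to (440,330), and the lid's leading edge from (190,330) to (418,402).

Run:
```python
from m import *
x=np.array([-.313,.95,0]);O=np.array([586,26,0])
for n,(u,v),z in(("wallL",(248,268),47),("wallR",(440,330),47),("lead",(190,330),61),("lead",(418,402),61),("can top",(330,180),159),("can foot",(325,250),119)):
    P=onz("scene",280+u/4,110+v/4,z);print(n,P.round(1),((P-O)@x).round(1),((P-O)@[-.95,-.313,0]).round(1))
```

```text
wallL [507.8  98.2  47. ] 93.1 51.7
wallR [624.2 127.5  47. ] 84.4 -68.1
lead [522.9  23.9  61. ] 17.7 60.7
lead [652.9  59.9  61. ] 11.3 -74.1
can top [569.5  81.4 159. ] 57.8 -1.6
can foot [576.2  72.4 119. ] 47.1 -5.3
```

```bash
python3 -m handwheel '[[0,0,-0.06,0,0,0],[0,0,-0.06,0,0,0],[0,0,-0.06,0,0,0],[0,0,-0.05,0,0,0],[0,0,-0.025,0,0,0],[0,0,0,0,0,0],[0,0,0,0,0,0]]'
```

```text
time: 5.0
tool_pos: [568.2, 80.3, 29.9]
ee_rot: [1.84, 2.546, 0.001]
contact_force: [0.4, 0.1, -1.7]
opening: 34.2
grip_force: 60.0
```

```bash
python3 -m handwheel '[[0,0,-0.005,0,0,0],[0,0,-0.005,0,0,0],[0,0,-0.002,0,0,0],[0,0,0,0,0,0]]'
```

```text
time: 5.4
tool_pos: [568.0, 79.7, 24.7]
ee_rot: [1.841, 2.545, 0.0]
contact_force: [0.3, -0.6, -1.1]
opening: 34.4
grip_force: 60.0
```

```bash
python3 -m handwheel '[[0,0,-0.0025,0,0,0],[0,0,-0.0025,0,0,0],[0,0,0,0,0,0]]';python3 -m handwheel '[[0,0,-0.0025,0,0,0],[0,0,-0.0025,0,0,0],[0,0,0,0,0,0]]'
```

```text
time: 5.7
tool_pos: [567.9, 79.7, 22.4]
ee_rot: [-1.841, -2.545, 0.0]
contact_force: [0.1, -0.3, -0.6]
opening: 34.0
grip_force: 60.0
time: 6.0
tool_pos: [567.8, 79.7, 20.3]
ee_rot: [-1.841, -2.545, 0.0]
contact_force: [0.1, 0.4, -0.6]
opening: 34.5
grip_force: 60.0
```

```bash
python3 -m handwheel '[[0,0,-0.0025,0,0,0],[0,0,0,0,0,0],[0,0,0,0,0,0]]'
```

```text
time: 6.3
tool_pos: [567.9, 79.8, 19.5]
ee_rot: [1.841, 2.545, 0.0]
contact_force: [0.4, 0.5, -1.9]
opening: 34.2
grip_force: 60.0
```

```bash
python3 -m handwheel '[[0,0,-0.0025,0,0,0],[0,0,0,0,0,0],[0,0,0,0,0,0]]';python3 -m handwheel '[[0,0,-0.0025,0,0,0],[0,0,0,0,0,0],[0,0,0,0,0,0]]'
```

```text
time: 6.6
tool_pos: [568.0, 79.7, 19.3]
ee_rot: [1.841, 2.545, 0.0]
contact_force: [-4.0, -0.8, 15.3]
opening: 34.2
grip_force: 62.0
time: 6.9
tool_pos: [568.0, 79.8, 19.2]
ee_rot: [1.841, 2.545, 0.001]
contact_force: [-8.7, -1.8, 35.9]
opening: 34.3
grip_force: 64.1
```

Contact with the floor. I'll unload a little, release and rise.

```bash
python3 -m handwheel '[[0,0,0.0035,0,0,0],[0,0,0,0,0,0]]'; python3 -m handwheel '[[0,0,0,0,0,0],[0,0,0,0,0,0],[0,0,0,0,0,0],[0,0,0,0,0,0],[0,0,0,0,0,0]]' 58;python3 -m handwheel '[[0,0,0.05,0,0,0],[0,0,0.08,0,0,0],[0,0,0.1,0,0,0],[0,0,0.1,0,0,0]]'
python3 - <<'E'
from m import *
s=snap("scene","scene3")
cv2.imwrite("pics/c4.png",cv2.convertScaleAbs(cv2.resize(s[110:300,270:430],(505,600)),alpha=1.5))
E
```

```text
time: 7.1
tool_pos: [568.2, 79.8, 19.3]
ee_rot: [1.841, 2.545, 0.001]
contact_force: [-2.0, -0.8, 12.6]
opening: 34.3
grip_force: 61.1
time: 7.6
tool_pos: [567.9, 79.8, 18.8]
ee_rot: [-1.841, -2.545, 0.0]
contact_force: [-0.6, -0.2, -0.3]
opening: 57.8
grip_force: 0.0
time: 8.0
tool_pos: [567.4, 79.7, 152.0]
ee_rot: [-1.841, -2.545, 0.001]
contact_force: [0.4, 0.7, 0.4]
opening: 58.5
grip_force: 0.0
```

View pics/c4.png

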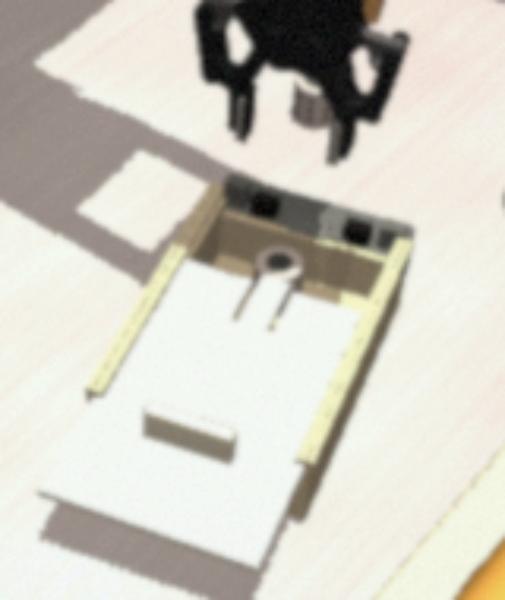

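The canister stands upright in the bay, with its top at crop (280,262) clear of the lid edge, and the rib is at (190,432). I'll go behind the rib with closed fingers.

```bash
python3 -m handwheel '[[0.031,-0.093,0,0,0,0],[0.031,-0.093,0,0,0,0],[0.031,-0.093,0,0,0,0],[0.031,-0.093,0,0,0,0],[0.031,-0.093,0,0,0,0],[0.031,-0.093,0,0,0,0],[0,0,0,0,0,0]]' 0;python3 -m handwheel '[[0,0,-0.08,0,0,0],[0,0,-0.08,0,0,0],[0,0,-0.03,0,0,0],[0,0,0,0,0,0],[0,0,0,0,0,0]]'
```

```text
time: 8.75
tool_pos: [643.7, -148.0, 150.8]
ee_rot: [1.844, 2.541, -0.0]
contact_force: [-0.1, 0.3, 0.0]
opening: 0.0
grip_force: 0.0
time: 9.25
tool_pos: [642.8, -143.3, 75.7]
ee_rot: [1.841, 2.545, 0.0]
contact_force: [0.5, -0.2, 0.6]
opening: -0.0
grip_force: 0.0
```

```bash
python3 -m handwheel '[[0,0,-0.014,0,0,0],[-0.0039,0.0119,0,0,0,0],[-0.0039,0.0119,0,0,0,0],[-0.0039,0.0119,0,0,0,0],[-0.0039,0.0119,0,0,0,0],[0,0,0,0,0,0]]';python3 -m handwheel '[[-0.0031,0.0095,0,0,0,0],[-0.0031,0.0095,0,0,0,0],[-0.0031,0.0095,0,0,0,0],[-0.0031,0.0095,0,0,0,0],[-0.0031,0.0095,0,0,0,0]]'
```

```text
time: 9.85
tool_pos: [635.8, -123.6, 69.5]
ee_rot: [-1.84, -2.546, 0.0]
contact_force: [-0.4, 0.1, 0.5]
opening: 0.2
grip_force: 0.0
time: 10.35
tool_pos: [629.8, -105.1, 69.3]
ee_rot: [1.841, 2.545, 0.0]
contact_force: [0.8, -0.5, -0.1]
opening: -0.2
grip_force: 0.3
```

```bash
python3 -m handwheel '[[-0.0031,0.0095,0,0,0,0],[-0.0031,0.0095,0,0,0,0],[-0.0031,0.0095,0,0,0,0],[-0.0031,0.0095,0,0,0,0],[-0.0031,0.0095,0,0,0,0],[-0.0031,0.0095,0,0,0,0],[-0.0031,0.0095,0,0,0,0],[0,0,0,0,0,0]]'
python3 - <<'E'
from m import *
s=snap("scene","scene5")
cv2.imwrite("pics/c5.png",cv2.convertScaleAbs(cv2.resize(s[110:300,270:430],(505,600)),alpha=1.5))
E
```

```text
time: 11.15
tool_pos: [620.9, -78.3, 69.2]
ee_rot: [-1.841, -2.545, 0.0]
contact_force: [0.1, -1.2, -0.3]
opening: -0.1
grip_force: 0.0
```

View pics/c5.png

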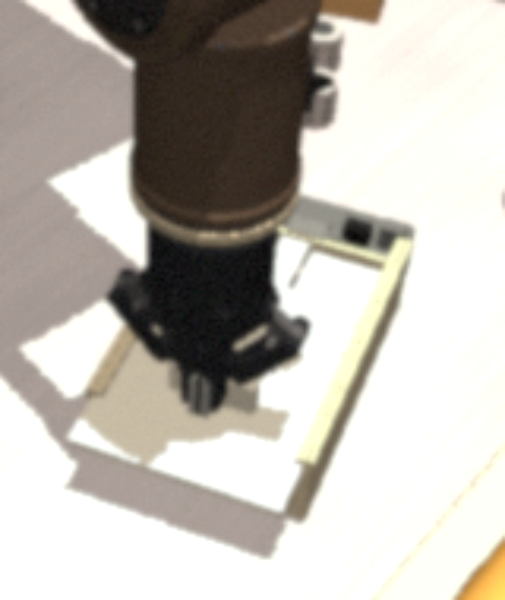

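The crop shows the lid following the push, with its trailing edge now running from (70,437) to (277,514). I'll compute the travel left.

Run:
```python
from m import *
x=np.array([-.313,.95,0]);O=np.array([586,26,0])
for n,(u,v) in(("before",(40,493)),("before",(258,566)),("now",(70,437)),("now",(277,514))):
    P=onz("scene",270+u/3.156,110+v/3.158,61);print(n,P.round(1),((P-O)@x).round(1))
print((r.get_state()["tool_pos"]-O)@x)
```

```text
before [ 584.1 -192.9   61. ] -207.4
before [ 720.3 -149.9   61. ] -209.1
now [ 568.8 -147.7   61. ] -159.7
now [ 706.5 -111.9   61. ] -168.7
-110.24256364332709
```

```bash
python3 -m handwheel '[[-0.0023,0.0071,0,0,0,0],[-0.0023,0.0071,0,0,0,0],[-0.0023,0.0071,0,0,0,0],[-0.0023,0.0071,0,0,0,0],[-0.0023,0.0071,0,0,0,0]]';python3 -m handwheel '[[-0.0016,0.0048,0,0,0,0],[-0.0016,0.0048,0,0,0,0],[-0.0016,0.0048,0,0,0,0]]';python3 -m handwheel '[[-0.0008,0.0024,0,0,0,0],[-0.0008,0.0024,0,0,0,0],[-0.0008,0.0024,0,0,0,0]]'
```

```text
time: 11.7
tool_pos: [616.6, -64.4, 69.3]
ee_rot: [1.841, 2.545, 0.0]
contact_force: [0.9, 0.2, 0.3]
opening: -0.3
grip_force: 0.3
time: 12.0
tool_pos: [614.7, -58.7, 69.3]
ee_rot: [1.841, 2.545, 0.0]
contact_force: [0.6, -0.6, -0.2]
opening: -0.1
grip_force: 0.3
time: 12.3
tool_pos: [613.8, -56.0, 69.4]
ee_rot: [1.841, 2.545, 0.0]
contact_force: [0.7, -1.4, 0.2]
opening: 0.2
grip_force: 0.9
```

```bash
for i in 1 2 3; do python3 -m handwheel '[[-0.0008,0.0024,0,0,0,0],[-0.0008,0.0024,0,0,0,0]]' | grep -E "tool_pos|contact"; done
```

```text
tool_pos: [613.4, -54.3, 69.4]
contact_force: [1.4, -5.1, 0.2]
tool_pos: [612.9, -52.5, 69.4]
contact_force: [1.3, -6.8, 0.7]
tool_pos: [612.3, -50.7, 69.5]
contact_force: [2.6, -7.2, 0.1]
```

Force is 5–7 N, so the hook is on the ramp. Smaller steps from here.

```bash
for i in 1 2 3; do python3 -m handwheel '[[-0.0006,0.0018,0,0,0,0]]' | grep -E "tool_pos|contact"; done
```

```text
tool_pos: [612.1, -50.1, 69.5]
contact_force: [1.9, -7.3, 0.9]
tool_pos: [611.9, -49.3, 69.5]
contact_force: [2.5, -6.8, 0.3]
tool_pos: [611.6, -48.4, 69.5]
contact_force: [2.6, -5.0, 1.8]
```

```bash
for i in 1 2; do python3 -m handwheel '[[-0.0006,0.0018,0,0,0,0]]' | grep -E "tool_pos|contact"; done
```

```text
tool_pos: [611.3, -47.6, 69.4]
contact_force: [2.6, -4.0, 0.8]
tool_pos: [611.1, -46.8, 69.5]
contact_force: [2.2, -3.9, 1.2]
```

```bash
for i in 1 2; do python3 -m handwheel '[[-0.0006,0.0018,0,0,0,0]]' | grep -E "tool_pos|contact"; done
```

```text
tool_pos: [610.9, -46.1, 69.5]
contact_force: [3.1, -4.5, 0.9]
tool_pos: [610.7, -45.4, 69.5]
contact_force: [2.7, -5.6, -0.2]
```

```bash
for i in 1 2; do python3 -m handwheel '[[-0.0006,0.0018,0,0,0,0]]' | grep -E "tool_pos|contact"; done
```

```text
tool_pos: [610.5, -44.7, 69.5]
contact_force: [2.7, -3.4, 0.2]
tool_pos: [610.0, -43.8, 69.4]
contact_force: [1.4, -1.3, 0.3]
```

```bash
python3 -m handwheel '[[-0.0004,0.0012,0,0,0,0]]' | grep -E "tool_pos|contact"; python3 -m handwheel '[[0,0,0,0,0,0]]' | grep -E "tool_pos|contact"
```

```text
tool_pos: [609.2, -43.1, 69.2]
contact_force: [1.6, -3.5, 0.5]
tool_pos: [609.3, -43.1, 69.2]
contact_force: [0.9, -1.0, 0.2]
```

```bash
for i in 1 2; do python3 -m handwheel '[[-0.0004,0.0012,0,0,0,0],[0,0,0,0,0,0]]' | grep -E "tool_pos|contact";done
```

```text
tool_pos: [609.3, -42.9, 69.3]
contact_force: [2.5, -4.6, -0.5]
tool_pos: [609.2, -42.4, 69.3]
contact_force: [1.6, -5.6, -0.5]
```

Force fell to about 1 N (the click), then rose to about 5.6 N on the bumpers alone. To check that it holds, I'll back off, re-approach and feel where contact returns.

```bash
python3 -m handwheel '[[0.0016,-0.0048,0,0,0,0],[0.0016,-0.0048,0,0,0,0],[0.0016,-0.0048,0,0,0,0],[0.0016,-0.0048,0,0,0,0],[0,0,0,0,0,0],[0,0,0,0,0,0]]' | grep -E "tool_pos|contact"; python3 -m handwheel '[[-0.0008,0.0024,0,0,0,0],[-0.0008,0.0024,0,0,0,0],[-0.0008,0.0024,0,0,0,0],[0,0,0,0,0,0]]' | grep -E "tool_pos|contact"; for i in 1 2 3 4; do python3 -m handwheel '[[-0.0008,0.0024,0,0,0,0],[0,0,0,0,0,0]]' | grep -E "tool_pos|contact"; done
```

```text
tool_pos: [611.7, -50.0, 69.3]
contact_force: [0.7, -0.1, -0.6]
tool_pos: [610.7, -46.9, 69.3]
contact_force: [0.8, 0.3, 0.7]
tool_pos: [610.4, -46.0, 69.3]
contact_force: [0.7, 0.2, -0.3]
tool_pos: [610.1, -45.1, 69.3]
contact_force: [-0.1, -0.6, 0.2]
tool_pos: [609.7, -44.1, 69.3]
contact_force: [0.8, 0.5, -0.1]
tool_pos: [609.5, -43.2, 69.3]
contact_force: [0.2, -0.5, -0.4]
```

Contact hasn't returned at -43.2, so the lid held its place without the finger. I'll retreat and take a final look.

```bash
python3 -m handwheel '[[0.0031,-0.0095,0,0,0,0],[0.0062,-0.019,0,0,0,0],[0.0062,-0.019,0,0,0,0],[0,0,0.05,0,0,0],[0,0,0.1,0,0,0],[0,0,0.1,0,0,0],[0.05,-0.1,0.05,0,0,0],[0.05,-0.1,0.05,0,0,0],[0.05,-0.1,0.05,0,0,0],[0.02,-0.1,0.05,0,0,0],[0,0,0,0,0,0]]' | grep -E "time|tool_pos|contact"
python3 - <<'E'
from m import *
s=snap("scene","scene6");a=snap("top","top6")
c=np.zeros((600,800,3),np.uint8)
c[:300,:400]=cv2.resize(a[100:250,220:420],(400,300));c[:,400:800]=cv2.resize(s[150:300,290:410],(400,600)) if 0 else cv2.resize(s[150:300,290:390],(400,600))
cv2.imwrite("pics/c6.png",cv2.convertScaleAbs(c,alpha=1.5))
E
```

```text
time: 17.3
tool_pos: [685.5, -228.6, 252.1]
contact_force: [-0.9, 0.2, 0.4]
```

View pics/c6.png

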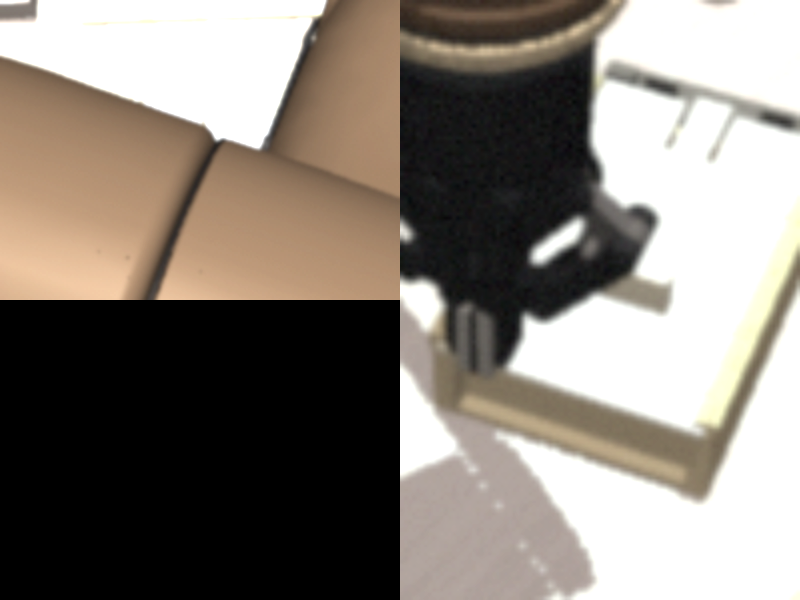

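The lid lies flat and closed up to the bumpers at crop (690,90), with the tongue flush at (705,125) and the rib's right end at (672,283). One numeric check of the rib, then I hand in.

Run:
```python
from m import *
x=np.array([-.313,.95,0]);O=np.array([586,26,0])
f=lambda u,v,z:((onz("scene",290+(u-400)/4,150+v/4,z)-O)@x).round(1)
print("rib far top",f(672,283,87),"trail",f(702,430,61),"front",f(690,97,61))
b=onz("scene",280+157/(318/130)*1,160+214/(318/130),87);print("rib far before",((b-O)@x).round(1))
```

```text
rib far top -62.0 trail -127.5 front 105.3
rib far before -139.4
```

```bash
python3 -c "
from cell import r
print(r.finish_job())"
```

```text
the job is handed in; nothing more can be done
None
```

The job is handed in and no verdict came back: the canister was set down upright in the bay and released, the lid was pushed home with at most about 8 N until the click, and it stayed put when I backed the finger off.

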